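# Shut the vents of two sterilising drums

### The arm

A 6-joint arm with a two-finger parallel gripper is mounted at the origin on the work surface. World frame = base frame: x ahead of the robot, y to its left, z up, the work surface at z = 0. Lengths are in m, angles in rad, forces in N, time in s.
With the tool pointing down it reaches from about 0.3 to 0.775 m from the base axis. Payload 14.6 kg.
Tool frame: the origin (TCP) lies on the centre line of the jaws, within the pads' length; the fingertips stand 14 mm ahead of it and the grasp point (between the pads) lies 5 mm behind it; z points along the fingers, y is the direction in which the jaws open and shut (so a half turn about z gives the same grasp; the last joint's range is limited). The gripper opens to 85 mm and grips with 20 to 120 N. Pads are 22 mm wide; open, the fingers measure 114 mm over their backs; the gripper's body (76 mm by 85 mm) begins 54 mm behind the grasp point. The pads swing forward as they close: fully open they stand 13 mm farther back than shut.
Start: joints at [1.175, 0.3, 1.521, -0, 1.321, -0.067], TCP at [0.178, 0.521, 0.245] pointing down, gripper open.
Joint ranges: [-3.03, 3.03], [-0.79, 2.21], [0.23, 2.52], [-1.04, 4.18], [0, 3.07], [-2.55, 2.55]. Speed limits (rad/s): [2.22, 2.22, 2.57, 3.14, 3.14, 3.14].

### API

Orientations are given as a 3x3 rotation matrix whose columns are the frame's x, y, z axes.
In Python, from plant import status, vision, env gives the robot as it stands.
- The arm moves only by the tool apply_moves, never from a script. Its argument "rows" is a list of rows, each a list of 7 numbers: the shift along the tool's x, y, z in m, then the turn, a rotation vector about the tool's x, y, z in rad, then the opening, from 0 (shut) to 1 (fully open). A call has 1 to 12 rows; each row is the pose to reach, as a shift and turn from the pose measured when the call began, along the tool's axes at that moment; what a row does not reach only later rows make up. A row lasts 1/8 s, in which the tool goes at most 62.5 mm and 10.7 degrees, less where a joint would pass 70% of its speed; a pose out of reach is approached as far as the arm can. A call with a gripper value outside its range is refused whole. The fingers move at their own pace and stop on an object; "squeeze" is the grip in N (left out, the last holds). Time passes only in rows, so rows that repeat a pose let the fingers close. It gives the time, the measured TCP pose, the force and the opening at its end, in the units of the state.
- status.observe(): the state, without advancing time (a new reading comes with each control period).
- vision.camera(name): name is "scene" or "side" or "wrist"; returns a dict with "img" (420x560x3 uint8, blue, green, red), "camera_matrix" (3x3 intrinsics, pixels), "k1" (the pictures are not rectified: a ray, as slopes to the right and down, at radius r is drawn at 1 + k1 r^2 times it, then the intrinsics apply), "rvec" (rotation vector, rad) and "tvec" (3), from world to camera coordinates, as OpenCV has them; the wrist camera has in their place "T_tool_cam" (4x4, takes a point from camera to tool coordinates, whose origin is the TCP and whose axes are the flange's). Camera axes: x right, y down, z forward; pixel columns grow to the right and rows downward; lengths in m; the calibration is good to about 2 mm. A picture is of the moment at which its call begins: read the wrist's pose just before it. There is no depth.
- env.finish_job(): hands the job in, once; it reports no verdict.
Trained networks look in a picture, given as the dict that the camera call returned (one of the last four; its "shot" number tells which), for a name from the list of things; names that differ only in an ending like _2 or _b are one class to them, and where a whole thing is asked for, a point or a joint stands for the part that bears it (a point fixed in the world has none). Each returns a list of dicts, best first, with "conf" (0 to 1); they miss things now and then, are a little off and sometimes report something else, mostly with a low value. They report only what shows in the picture. A call takes as long as a camera call. They do not tell look-alikes from the thing itself.
- vision.look_for(picture, query): "at" ([x, y, z] in m, in world coordinates, good to about 4 mm: the middle of the surface that is visible of it).
The state is a dict: "t": time; "q": joint angles; "dq": joint speeds; "tau": joint torques, N m; "tcp_pos": TCP position; "tool_rot": TCP orientation; "contact_force": force on the tool from outside, world axes, zero at the start; "ft_torque": the same for the moment, N m; "finger_gap": opening from 0.0 (shut) to 1.0 (fully open).
Only numpy, scipy, OpenCV 4.12 (cv2) and the standard library are available. Lean on these libraries where they do the work, as an engineer would, in place of code of your own. Each camera call takes 0.05 s, during which the arm holds its last target.

### The job

The biggest and the smallest of the three sterilising drums are sterile: shut the lid vents of both by pushing the upright tab of the vent shutter round with a fingertip, without pinching it, until the pointer arm points at the lug on the rim of the lid and its discs cover the holes. Leave the middle-sized drum and its vent shutter as they are, and do not lift, shove or tip any drum or disturb the other things on the table.

Things in the scene. Friction and masses are not known exactly. Their poses are not given: they have to be found in the camera images.
- big_drum: The biggest of three loose stainless sterilising drums, 170 mm diameter, flat lid 140 mm above its foot, about 2 kg. Origin: centre of the underside; z up; +x points to the lug, a 12 mm wide block sticking out 18 mm from the lid's rim, 3 mm above the lid. Latch at -x, wire handles (15 mm out) at +y, -y. Two vents in the lid (dark holes, 21 mm across in all), 46 mm from the axis at +x and -x.
- big_lid (a point): Centre of the lid's top face of the biggest drum, axes as the drum. Here turns its vent shutter: a flat aluminium pointer arm lying on the lid (top 4.5 mm, hub 8.5 mm above the lid), long end nearly to the rim, with a 34 mm disc 46 mm out on each side of the hub; an upright tab stands on the long end.
- big_tab (a point): Middle of the upright push tab of the biggest drum's shutter: 20 mm long radially, 10 mm thick in the direction of turning, from 4.5 to 34.5 mm above the lid; 62 mm from the drum axis, 19.5 mm above the lid. x points outwards along the arm, z up.
- big_shutter (a joint): Angle of the biggest drum's vent shutter about the drum axis, rad, positive counter-clockwise from above. 0: arm points at the lug, discs cover the vents (shut). Range -1.8 to 1.8, no stop at 0; turns with about 0.05 N m (0.8 N at the tab) and stays where it is left. Starts open at 0.7 to 1.5.
- big_tab_ccw: The counter-clockwise (+y of the arm) half of the biggest drum's tab (5 mm thick), with the face on that side; origin at the tab's foot, 4.5 mm above the lid.
- big_tab_cw: The clockwise (-y of the arm) half of the biggest drum's tab (5 mm thick), with the face on that side; origin at the tab's foot, 4.5 mm above the lid.
- mid_drum: The middle-sized of three loose stainless sterilising drums, 145 mm diameter, flat lid 115 mm above its foot, about 2 kg. Origin: centre of the underside; z up; +x points to the lug, a 12 mm wide block sticking out 18 mm from the lid's rim, 3 mm above the lid. Latch at -x, wire handles (15 mm out) at +y, -y. Two vents in the lid (dark holes, 21 mm across in all), 40 mm from the axis at +x and -x.
- mid_lid (a point): Centre of the lid's top face of the middle-sized drum, axes as the drum. Here turns its vent shutter: a flat aluminium pointer arm lying on the lid (top 4.5 mm, hub 8.5 mm above the lid), long end nearly to the rim, with a 32 mm disc 40 mm out on each side of the hub; an upright tab stands on the long end.
- mid_tab (a point): Middle of the upright push tab of the middle-sized drum's shutter: 20 mm long radially, 10 mm thick in the direction of turning, from 4.5 to 34.5 mm above the lid; 53 mm from the drum axis, 19.5 mm above the lid. x points outwards along the arm, z up.
- mid_shutter (a joint): Angle of the middle-sized drum's vent shutter about the drum axis, rad, positive counter-clockwise from above. 0: arm points at the lug, discs cover the vents (shut). Range -1.8 to 1.8, no stop at 0; turns with about 0.05 N m (0.9 N at the tab) and stays where it is left.
- small_drum: The smallest of three loose stainless sterilising drums, 120 mm diameter, flat lid 95 mm above its foot, about 2 kg. Origin: centre of the underside; z up; +x points to the lug, a 12 mm wide block sticking out 18 mm from the lid's rim, 3 mm above the lid. Latch at -x, wire handles (15 mm out) at +y, -y. Two vents in the lid (dark holes, 21 mm across in all), 34 mm from the axis at +x and -x.
- small_lid (a point): Centre of the lid's top face of the smallest drum, axes as the drum. Here turns its vent shutter: a flat aluminium pointer arm lying on the lid (top 4.5 mm, hub 8.5 mm above the lid), long end nearly to the rim, with a 30 mm disc 34 mm out on each side of the hub; an upright tab stands on the long end.
- small_tab (a point): Middle of the upright push tab of the smallest drum's shutter: 20 mm long radially, 10 mm thick in the direction of turning, from 4.5 to 34.5 mm above the lid; 45 mm from the drum axis, 19.5 mm above the lid. x points outwards along the arm, z up.
- small_shutter (a joint): Angle of the smallest drum's vent shutter about the drum axis, rad, positive counter-clockwise from above. 0: arm points at the lug, discs cover the vents (shut). Range -1.8 to 1.8, no stop at 0; turns with about 0.05 N m (1.1 N at the tab) and stays where it is left. Starts open at -1.5 to -0.7.
- small_tab_ccw: The counter-clockwise (+y of the arm) half of the smallest drum's tab (5 mm thick), with the face on that side; origin at the tab's foot, 4.5 mm above the lid.
- small_tab_cw: The clockwise (-y of the arm) half of the smallest drum's tab (5 mm thick), with the face on that side; origin at the tab's foot, 4.5 mm above the lid.
- bottle: White plastic bottle, 46 mm diameter, 130 mm tall, loose, a bystander. Origin: centre of its underside.
- gallipot: Small steel cup, 56 mm across, 40 mm tall, loose, a bystander. Origin: centre of its underside.
- tape: Roll of paper tape lying flat, 64 mm diameter, 24 mm tall, loose, a bystander. Origin: centre of its underside.
- jar: Amber glass jar with steel cap, 52 mm diameter, 75 mm tall, loose, a bystander. Origin: centre of its underside.
- carton: Cardboard carton, 60 x 100 x 45 mm, loose, a bystander. Origin: centre of its underside.
- spatula: Steel spatula lying flat, 160 mm long, loose, a bystander. Origin: in its handle-to-blade line, on the underside.
There are look-alikes about, which are no part of the job. What is shaped like the mid_drum but turquoise is not meant.

How it is judged:
By the outcome, as a careful person would: the job done as asked, in the order asked, and still so for the second after the job is handed in, with the robot touching nothing.
It also fails if it takes over 56 s, if anything falls off the work surface, if the arm or the gripper's body presses on something with over 40 N, if the wrist force passes 120 N, or if a joint passes its speed limit or range.

## Working session

There is one attempt and no reset: what is moved stays moved. The work goes in short steps, Python scripts to look and compute and a tool call to move; the robot and the scene stay as the last step left them, time stands still between calls to the robot, and variables do not carry over. Pictures are saved under pics/ and viewed, and the job is handed in when it is done.

Besides the shell and the picture viewer there is one more tool, called after "Emit:" as name(argument=value, ...), one argument or row to a line, values as JSON. apply_moves: Moves the arm, as the interface text tells. Its arguments: {"type":"object","properties":{"rows":{"type":"array"},"squeeze":{"type":"number"}},"required":["rows"]}

```bash
ls; mkdir -p pics
python3 - <<'E'
from plant import status, vision, env
import cv2
s=status.observe(); print({k:s[k] for k in('t','q','tcp_pos','tool_rot','contact_force','finger_gap')})
for n in('scene','side','wrist'):
    p=vision.camera(n); cv2.imwrite(f'pics/{n}0.png',p['img'])
    print(n,p['shot'],p['camera_matrix'],p['k1'],p.get('rvec'),p.get('tvec'),p.get('T_tool_cam'))
    for q in('big_drum','mid_drum','small_drum','big_lid','mid_lid','small_lid','big_tab','mid_tab','small_tab','bottle','jar','gallipot','carton','tape','spatula'):
        print(q,[( [round(float(v),3) for v in d['at']],round(d['conf'],2)) for d in vision.look_for(p,q)][:3])
print(status.observe()['t'])
E
```

```text
pics
{'t': 0.0, 'q': array([ 1.17541190e+00,  3.00472597e-01,  1.52160224e+00,  2.32912523e-05,
        1.32068688e+00, -6.66340134e-02]), 'tcp_pos': array([0.17750328, 0.5203352 , 0.24471153]), 'tool_rot': array([[-9.46444636e-01,  3.22865806e-01, -4.71108101e-04],
       [ 3.22866134e-01,  9.46444036e-01, -1.07018301e-03],
       [ 1.00351951e-04, -1.16497382e-03, -9.99999316e-01]]), 'contact_force': array([ 0.10973524,  0.13636018, -0.14972558]), 'finger_gap': 1.0010202019743812}
scene 1 [[427.12717702   0.         273.37193066]
 [  0.         427.12717702 209.56467762]
 [  0.           0.           1.        ]] -0.0876215083025481 [ 1.16041024  2.19033472 -1.13766453] [ 0.32856376 -0.14602792  1.76353804] None
big_drum [([0.6, 0.041, 0.131], 0.68)]
mid_drum [([0.595, 0.278, 0.114], 0.73), ([0.485, 0.484, 0.111], 0.71), ([0.285, 0.361, 0.111], 0.68)]
small_drum [([0.557, -0.263, 0.082], 0.97), ([0.449, -0.471, 0.008], 0.31)]
big_lid [([0.601, 0.045, 0.129], 0.75)]
mid_lid [([0.286, 0.368, 0.111], 0.88), ([0.485, 0.489, 0.114], 0.69), ([0.599, 0.275, 0.117], 0.56)]
small_lid [([0.3
[... 1615 characters left out ...]
[  0.         361.70119751 205.8910714 ]
 [  0.           0.           1.        ]] -0.042318817169408385 None None [[-4.53236135e-04 -9.62260456e-01 -2.72129767e-01  6.99555159e-02]
 [ 9.99999316e-01 -7.29530547e-04  9.14132156e-04  1.81205099e-04]
 [-1.07816020e-03 -2.72129167e-01  9.62260128e-01 -1.28335457e-01]
 [ 0.00000000e+00  0.00000000e+00  0.00000000e+00  1.00000000e+00]]
big_drum []
mid_drum [([0.2, 0.399, 0.113], 0.87), ([0.376, 0.508, 0.046], 0.86)]
small_drum []
big_lid []
mid_lid [([0.37, 0.506, 0.045], 0.91), ([0.201, 0.402, 0.114], 0.85)]
small_lid []
big_tab []
mid_tab []
small_tab []
bottle [([0.369, 0.167, 0.025], 0.52)]
jar []
gallipot []
carton []
tape []
spatula []
2.4
```

View pics/scene0.png

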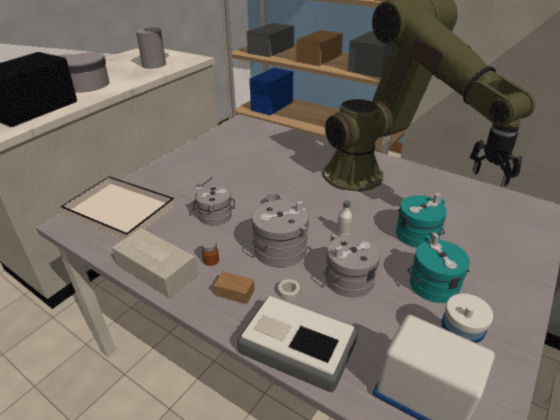

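View pics/side0.png

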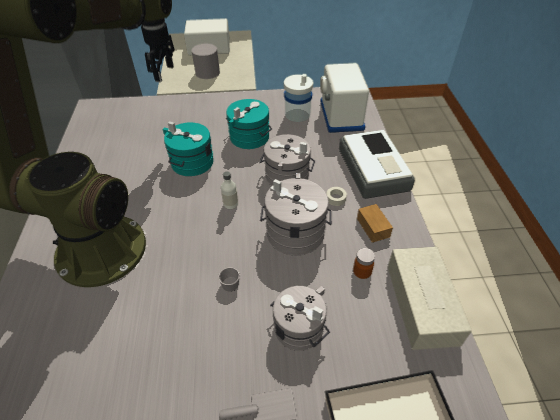

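Steel drums: big at scene (280,232), mid at (352,262), small at (213,205); the turquoise ones are decoys. I'll zoom in for detail.

Run:
```python
import cv2,numpy as np
a=cv2.imread('pics/side0.png');b=cv2.imread('pics/scene0.png')
c=[cv2.resize(a[165:255,255:345],(400,400),interpolation=3),cv2.resize(a[275:365,255:345],(400,400),interpolation=3)]
cv2.imwrite('pics/z1.png',np.hstack(c))
c=[cv2.resize(b[185:275,235:325],(400,400),interpolation=3),cv2.resize(b[165:235,180:250],(400,400),interpolation=3)]
cv2.imwrite('pics/z2.png',np.hstack(c))
```

```text
(no output)
```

View pics/z1.png

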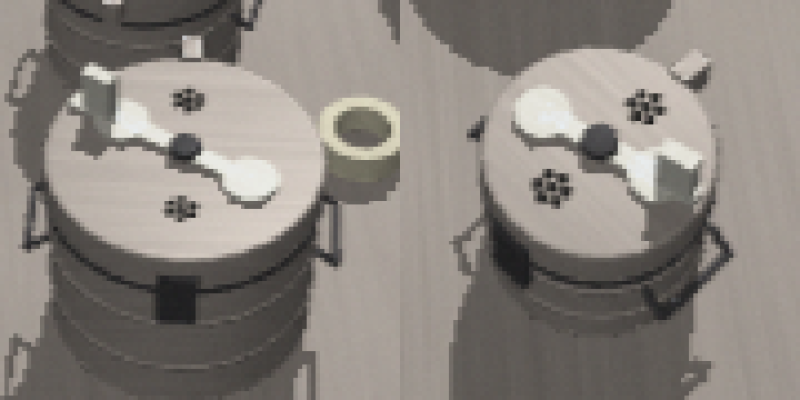

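View pics/z2.png

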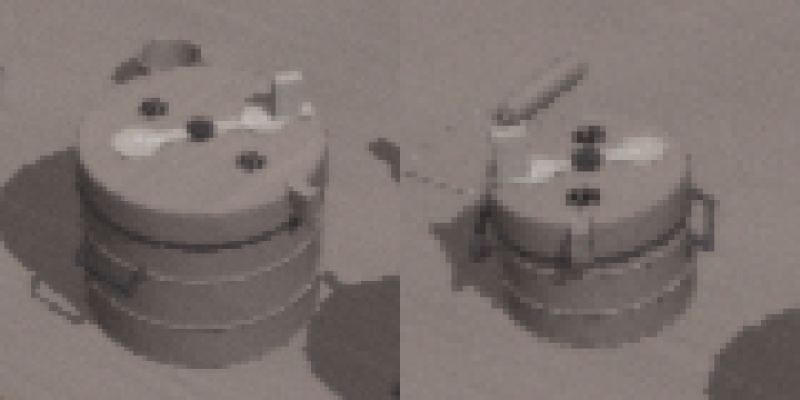

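```bash
cat > h.py <<'E'
import numpy as np,cv2
CAM={'scene':(427.12717702,273.37193066,209.56467762,-0.0876215083,[ 1.16041024,2.19033472,-1.13766453],[ 0.32856376,-0.14602792,1.76353804]),
'side':(421.79880983,281.74953882,208.48507819,0.007902729,[ 2.39234218,-0.10786773,0.03624044],[-0.51596234,0.11564209,1.20298833])}
def ground(cam,uv,z):
    f,cx,cy,k1,rv,tv=CAM[cam]
    K=np.array([[f,0,cx],[0,f,cy],[0,0,1]])
    p=cv2.undistortPoints(np.array([[uv]],float),K,np.array([k1,0,0,0.]))[0,0]
    R=cv2.Rodrigues(np.array(rv))[0]; o=-R.T@np.array(tv); d=R.T@np.array([p[0],p[1],1])
    return o+d*(z-o[2])/d[2]
E
python3 - <<'E'
from h import *
V={'big':(.14,{'side':((255,165),4.444,[(188,100),(182,208),(185,145),(97,73),(192,47)]),
 'scene':((235,185),4.444,[(152,107),(250,161),(200,128),(288,76),(305,188)])}),
'small':(.095,{'side':((255,275),4.444,[(245,107),(152,188),(198,142),(277,155),(290,65)]),
 'scene':((180,165),5.714,[(188,135),(183,197),(186,155),(110,132),(180,220)])})}
for n,(h,c) in V.items():
    for cam,(o,s,pts) in c.items():
        P=[ground(cam,(o[0]+(u+.5)/s-.5,o[1]+(v+.5)/s-.5),h+dz) for (u,v),dz in zip(pts,[0,0,.0085,.0345,.003])]
        m=(P[0]+P[1])/2; d=P[0]-P[1]; t=P[3]-m; l=P[4]-m
        a=lambda v:np.degrees(np.arctan2(v[1],v[0]))
        print(n,cam,'vent mid',m[:2].round(4),'hub',P[2][:2].round(4),'sep',np.linalg.norm(d).round(4),'axis',a(d).round(1),'tab',P[3][:2].round(4),np.linalg.norm(t[:2]).round(4),a(t).round(1),'lug',np.linalg.norm(l[:2]).round(4),a(l).round(1))
E
```

```text
big side vent mid [0.559  0.0116] hub [0.5586 0.0097] sep 0.0915 axis 81.3 tab [0.5088 0.0501] 0.0633 142.4 lug 0.0913 80.9
big scene vent mid [0.5578 0.0123] hub [0.5622 0.0153] sep 0.0926 axis -99.3 tab [0.5083 0.052 ] 0.0635 141.3 lug 0.0953 80.5
small side vent mid [ 0.5334 -0.2905] hub [ 0.5323 -0.2925] sep 0.0678 axis 38.3 tab [ 0.5678 -0.3179] 0.044 -38.4 lug 0.0681 38.4
small scene vent mid [ 0.5338 -0.2891] hub [ 0.5342 -0.2873] sep 0.0691 axis -141.2 tab [ 0.5689 -0.3139] 0.043 -35.2 lug 0.0632 38.7
```

```bash
cat > g.py <<'E'
import numpy as np
from scipy.spatial.transform import Rotation as Rn
def pose(p,az):
    a=np.radians(az); x=np.array([np.cos(a),np.sin(a),0]); z=np.array([0,0,-1.]); return np.array(p),np.column_stack([x,np.cross(z,x),z])
def rel(s,p,az):
    P,R=pose(p,az); T=s['tool_rot']
    return np.r_[T.T@(P-s['tcp_pos']),Rn.from_matrix(T.T@R).as_rotvec()].round(4).tolist()
D={'big':((.5585,.012),.062,.14),'small':((.5335,-.290),.045,.095)}
def push(d,tab_az,sgn,off,z):  # sgn=+1 push ccw; off: tcp distance behind tab centre
    c,r,h=D[d]; a=np.radians(tab_az); rad=np.array([np.cos(a),np.sin(a)]); t=sgn*np.array([-rad[1],rad[0]])
    p=np.array(c)+r*rad-off*t
    return [p[0],p[1],z], np.degrees(np.arctan2(t[1],t[0]))
E
python3 - <<'E'
from g import *
from plant import status
s=status.observe()
for z in(.245,.175):
    p,a=push('big',142,-1,.030,z); print(p,a,rel(s,p,a))
E
```

```text
[np.float64(0.49117348901661345), np.float64(0.02653068886198916), 0.245] 52.0 [-0.4563, -0.3663, 0.0003, 0.0, -0.0, 1.9053]
[np.float64(0.49117348901661345), np.float64(0.02653068886198916), 0.175] 52.0 [-0.4563, -0.3663, 0.0703, 0.0, -0.0, 1.9053]
```

Emit:
apply_moves(
  rows=[
    [-0.038,-0.031,0,0,0,0.16,0],
    [-0.077,-0.062,0,0,0,0.32,0],
    [-0.115,-0.092,0,0,0,0.48,0],
    [-0.153,-0.123,0,0,0,0.64,0],
    [-0.191,-0.153,0,0,0,0.8,0],
    [-0.23,-0.184,0,0,0,0.96,0],
    [-0.267,-0.214,0,0,0,1.12,0],
    [-0.305,-0.245,0,0,0,1.28,0],
    [-0.343,-0.275,0,0,0,1.44,0],
    [-0.38,-0.305,0,0,0,1.6,0],
    [-0.42,-0.336,0,0,0,1.76,0],
    [-0.456,-0.366,0,0,0,1.905,0],
  ],
  squeeze=20,
)

```text
t: 3.9
tcp_pos: [0.4918, 0.0253, 0.2454]
tool_rot: [[0.62, 0.785, 0.0], [0.785, -0.62, 0.0], [0.0, 0.0, -1.0]]
contact_force: [0.2, 1.0, 0.4]
finger_gap: -0.006
```

Emit:
apply_moves(
  rows=[
    [0,0,0.03,0,0,0,0],
    [0,0,0.055,0,0,0,0],
    [0,0,0.055,0,0,0,0],
  ],
)

```text
t: 4.28
tcp_pos: [0.4911, 0.0252, 0.1892]
tool_rot: [[0.62, 0.785, -0.003], [0.785, -0.62, 0.0], [-0.002, -0.002, -1.0]]
contact_force: [-0.3, -0.8, 0.1]
finger_gap: -0.0
```

Run:
```python
from plant import status, vision
import cv2,numpy as np
s=status.observe(); print(s['tcp_pos'],s['contact_force'])
a=vision.camera('side')['img'];w=vision.camera('wrist')['img']; b=vision.camera('scene')['img']
cv2.imwrite('pics/a1.png',np.hstack([cv2.resize(a[150:250,230:330],(400,400),interpolation=3),cv2.resize(b[175:275,225:325],(400,400),interpolation=3)]));cv2.imwrite('pics/w1.png',w)
```

```text
[0.49110717 0.02520045 0.18917797] [-0.28677536 -0.84835175  0.09667901]
```

View pics/a1.png

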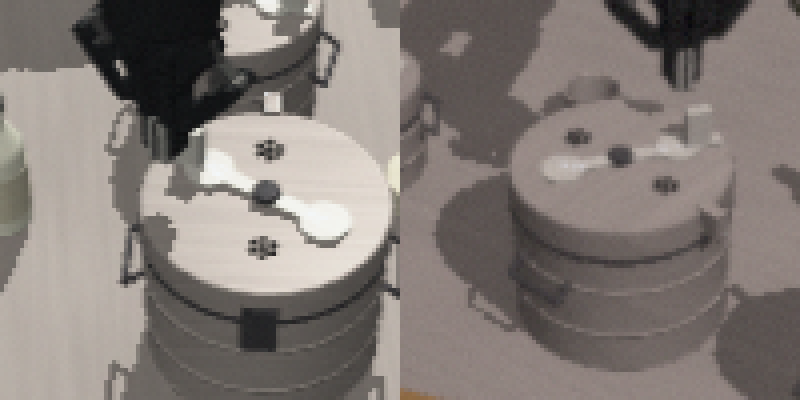

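View pics/w1.png

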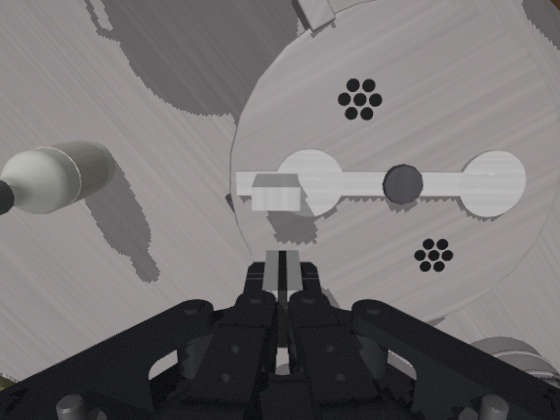

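The wrist view shows the tab at (275,190), with the fingertips centred behind it at (282,260) and the shutter arm horizontal at row 184. Now I'll check the tip height and work out the arc.

Run:
```python
from h import ground
from g import *
from plant import status
for z in(.162,.175): print(z, ground('side',(271.2,190),z), ground('scene',(225+680/4-100,175+90/4),z))
s=status.observe()
for az,off in((142,.030),(142,.0165),(134,.0165),(126,.0165),(118,.0165),(110,.0165),(102,.0165),(96,.0165),(90,.0165),(88,.0165),(86,.0165)):
    p,a=push('big',az,-1,off,.173); print(az,off,rel(s,p,a))
```

```text
0.162 [0.49291476 0.02983586 0.162     ] [0.48053973 0.01869299 0.162     ]
0.175 [0.49227099 0.01669497 0.175     ] [0.49692283 0.0288559  0.175     ]
142 0.03 [0.0002, -0.0016, 0.0186, 0.0017, -0.0013, -0.0048]
142 0.0165 [0.0137, -0.0016, 0.0187, 0.0017, -0.0013, -0.0048]
134 0.0165 [0.0225, -0.0034, 0.0187, 0.0016, -0.0014, 0.1348]
126 0.0165 [0.0314, -0.0039, 0.0187, 0.0015, -0.0015, 0.2745]
118 0.0165 [0.0403, -0.0031, 0.0187, 0.0014, -0.0016, 0.4141]
110 0.0165 [0.0491, -0.0011, 0.0187, 0.0013, -0.0017, 0.5537]
102 0.0165 [0.0574, 0.0021, 0.0187, 0.0012, -0.0018, 0.6933]
96 0.0165 [0.0634, 0.0052, 0.0187, 0.0011, -0.0019, 0.7981]
90 0.0165 [0.069, 0.0089, 0.0188, 0.001, -0.002, 0.9028]
88 0.0165 [0.0707, 0.0103, 0.0188, 0.0009, -0.002, 0.9377]
86 0.0165 [0.0724, 0.0117, 0.0188, 0.0009, -0.002, 0.9726]
```

Emit:
apply_moves(
  rows=[
    [0,-0.0016,0.0165,0,0,0,0],
    [0.006,-0.0016,0.017,0,0,0,0],
    [0.012,-0.0016,0.017,0,0,0,0],
    [0.0165,-0.0023,0.017,0,0,0.05,0],
    [0.0225,-0.0034,0.017,0,0,0.135,0],
    [0.027,-0.0037,0.017,0,0,0.205,0],
    [0.0314,-0.0039,0.017,0,0,0.2745,0],
    [0.0358,-0.0036,0.017,0,0,0.344,0],
    [0.0403,-0.0031,0.017,0,0,0.414,0],
    [0.0447,-0.0022,0.017,0,0,0.484,0],
    [0.0491,-0.0011,0.017,0,0,0.554,0],
    [0.0491,-0.0011,0.017,0,0,0.554,0],
  ],
)

```text
t: 5.92
tcp_pos: [0.5222, 0.065, 0.1749]
tool_rot: [[0.939, 0.343, 0.002], [0.343, -0.939, -0.0], [0.002, 0.001, -1.0]]
contact_force: [-0.4, -0.0, -0.3]
finger_gap: 0.001
```

Run:
```python
from plant import status, vision
from g import *
import cv2,numpy as np
s=status.observe(); print(s['t'],s['tcp_pos'],s['contact_force'])
w=vision.camera('wrist')['img']
cv2.imwrite('pics/w2.png',w)
for az,off in((110,.0165),(102,.0165),(96,.0165),(90,.0165),(86,.0165),(84,.0165),(81,.0165)):
    p,a=push('big',az,-1,off,.172); print(az,off,rel(s,p,a))
```

```text
5.925 [0.52215689 0.06500746 0.17488726] [-0.38338147 -0.00129628 -0.28937486]
110 0.0165 [-0.0005, 0.0002, 0.0029, 0.0009, -0.0023, 0.0006]
102 0.0165 [0.0083, -0.0014, 0.0029, 0.0007, -0.0024, 0.1402]
96 0.0165 [0.015, -0.0019, 0.0029, 0.0006, -0.0024, 0.2449]
90 0.0165 [0.0217, -0.0017, 0.0029, 0.0004, -0.0024, 0.3497]
86 0.0165 [0.0262, -0.0011, 0.0029, 0.0004, -0.0024, 0.4195]
84 0.0165 [0.0284, -0.0007, 0.003, 0.0003, -0.0025, 0.4544]
81 0.0165 [0.0316, 0.0, 0.003, 0.0003, -0.0025, 0.5067]
```

View pics/w2.png

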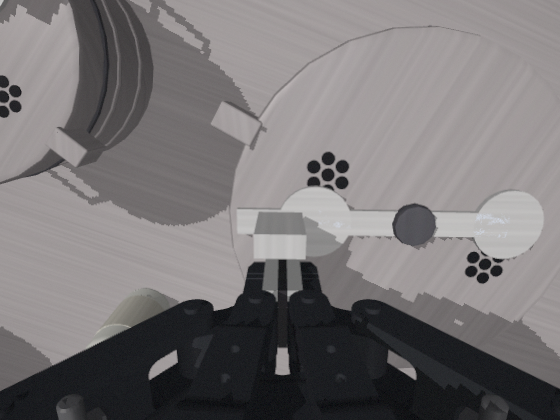

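Emit:
apply_moves(
  rows=[
    [0.004,-0.0008,0.001,0,0,0.07,0],
    [0.0083,-0.0014,0.001,0,0,0.14,0],
    [0.0116,-0.0017,0.001,0,0,0.192,0],
    [0.015,-0.0019,0.001,0,0,0.245,0],
    [0.0184,-0.0018,0.001,0,0,0.297,0],
    [0.0217,-0.0017,0.001,0,0,0.35,0],
    [0.0251,-0.0013,0.001,0,0,0.402,0],
    [0.0251,-0.0013,0.001,0,0,0.402,0],
  ],
)

```text
t: 6.98
tcp_pos: [0.5452, 0.0748, 0.1739]
tool_rot: [[0.999, -0.05, 0.002], [-0.05, -0.999, 0.0], [0.002, -0.0, -1.0]]
contact_force: [-0.5, -0.5, 0.2]
finger_gap: 0.002
```

Run:
```python
from plant import status, vision
from g import *
import cv2,numpy as np
s=status.observe(); print(s['t'],s['tcp_pos'],s['contact_force'])
w=vision.camera('wrist')['img']; a=vision.camera('side')['img']
cv2.imwrite('pics/w3.png',w);cv2.imwrite('pics/a3.png',cv2.resize(a[150:260,240:350],(550,550),interpolation=3))
for az,off in((86,.0165),(84,.0165),(82,.0165),(81,.0165),(80,.0165),(79,.0165)):
    p,a=push('big',az,-1,off,.174); print(az,off,rel(s,p,a))
```

```text
6.975 [0.54518009 0.07476497 0.17390456] [-0.52112299 -0.50787518  0.20958978]
86 0.0165 [0.0012, -0.0003, -0.0001, -0.0002, -0.0024, 0.02]
84 0.0165 [0.0034, -0.0008, -0.0001, -0.0003, -0.0024, 0.0549]
82 0.0165 [0.0056, -0.0012, -0.0001, -0.0003, -0.0023, 0.0898]
81 0.0165 [0.0067, -0.0014, -0.0001, -0.0003, -0.0023, 0.1073]
80 0.0165 [0.0078, -0.0015, -0.0001, -0.0003, -0.0023, 0.1247]
79 0.0165 [0.0089, -0.0017, -0.0001, -0.0004, -0.0023, 0.1422]
```

View pics/w3.png

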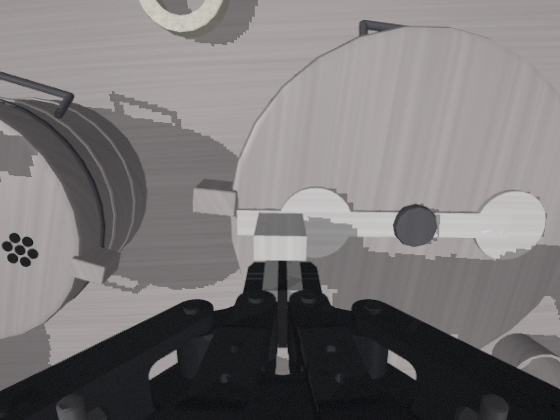

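View pics/a3.png

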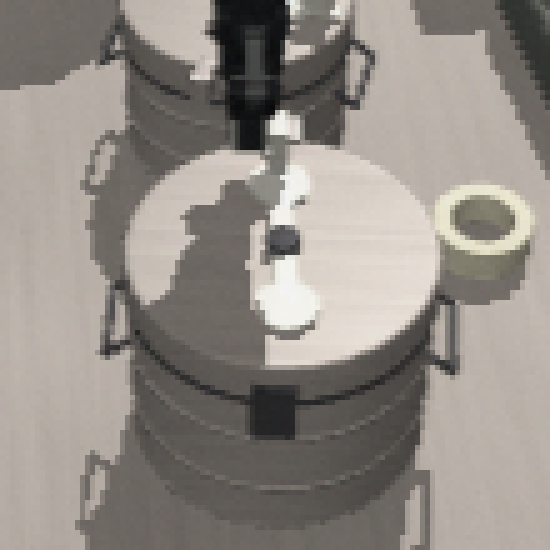

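```bash
cat >> h.py <<'E'
KW=np.array([[361.70119751,0,282.04103789],[0,361.70119751,205.8910714],[0,0,1]]);k1w=-0.042318817
TTC=np.array([[-4.53236135e-04,-9.62260456e-01,-2.72129767e-01,6.99555159e-02],[9.99999316e-01,-7.29530547e-04,9.14132156e-04,1.81205099e-04],[-1.07816020e-03,-2.72129167e-01,9.62260128e-01,-1.28335457e-01],[0,0,0,1]])
def wground(s,uv,z):
    p=cv2.undistortPoints(np.array([[uv]],float),KW,np.array([k1w,0,0,0.]))[0,0]
    R=s['tool_rot']; d=R@TTC[:3,:3]@np.array([p[0],p[1],1]); o=s['tcp_pos']+R@TTC[:3,3]
    return o+d*(z-o[2])/d[2]
def az(v): return np.degrees(np.arctan2(v[1],v[0]))
E
python3 - <<'E'
from h import *
from plant import status
import cv2
s=status.observe()
h=.14
hub=wground(s,(414,226),h+.0085); lug=[wground(s,p,h+.003) for p in((200,182),(238,188),(235,215),(195,207))]
far=wground(s,(510,225),h+.0045); near=wground(s,(239,222),h+.0045)
L=np.mean(lug,0)
print(hub[:2],az(L-hub),np.linalg.norm((L-hub)[:2]),[(q-hub)[:2].round(4) for q in lug]); print('arm',az(near-far),az(near-hub),az(hub-far),np.linalg.norm((near-hub)[:2]),np.linalg.norm((far-hub)[:2]))
w=cv2.imread('pics/w3.png'); cv2.imwrite('pics/w3z.png',cv2.resize(w[160:270,180:460],None,fx=2.8,fy=2.8,interpolation=3))
E
```

```text
[0.55913972 0.0140413 ] 79.74890694845347 0.08998585397365183 [array([0.0239, 0.0955]), array([0.0202, 0.0786]), array([0.0076, 0.081 ]), array([0.0123, 0.0991])]
arm 86.399132784838 86.67820223873994 85.93054021093666 0.0793876684259497 0.04727952146511604
```

View pics/w3z.png

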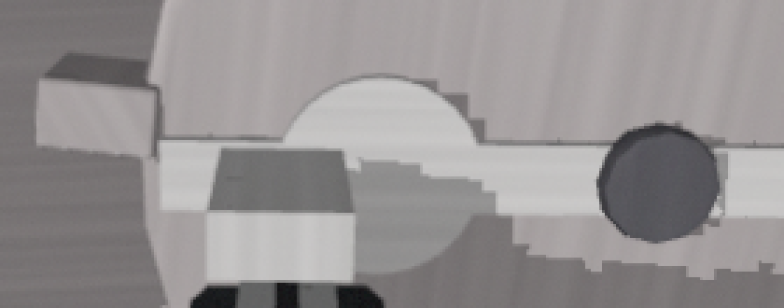

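Run:
```python
from h import *
from plant import status
s=status.observe()
h=.14; f=lambda u,v:(180+(u+.5)/2.8-.5,160+(v+.5)/2.8-.5)
hub=wground(s,f(662,186),h+.0085); lug=[wground(s,f(*p),h+.003) for p in((38,78),(157,90),(155,157),(36,146))]
near=wground(s,f(163,176),h+.0045); far=wground(s,f(770,182),h+.0045)
L=np.mean(lug,0)
print(hub[:2],az(L-hub),np.linalg.norm((L-hub)[:2]),az(lug[0]-lug[1]),az(lug[3]-lug[2])); print('arm',az(near-far),az(near-hub))
```

```text
[0.55903835 0.01307617] 80.98398172881288 0.0921351492290665 81.17244445800536 81.6225379776044
arm 86.48868630829114 86.83266839152938
```

Emit:
apply_moves(
  rows=[
    [0.002,-0.0004,0,0,0,0.033,0],
    [0.0041,-0.0009,0,0,0,0.065,0],
    [0.0061,-0.0013,0,0,0,0.098,0],
    [0.0061,-0.0013,0,0,0,0.098,0],
  ],
)

```text
t: 7.58
tcp_pos: [0.5514, 0.0757, 0.1739]
tool_rot: [[0.989, -0.147, 0.003], [-0.147, -0.989, 0.0], [0.003, -0.001, -1.0]]
contact_force: [0.0, 0.3, -1.1]
finger_gap: -0.001
```

Run:
```python
from plant import status, vision
import cv2,numpy as np
s=status.observe(); print(s['t'],s['tcp_pos'],s['contact_force'])
w=vision.camera('wrist')['img']
cv2.imwrite('pics/w4.png',cv2.resize(w[160:270,180:460],None,fx=2.8,fy=2.8,interpolation=3))
```

```text
7.575 [0.55141058 0.07573721 0.17391822] [ 0.01395876  0.33677257 -1.14117274]
```

View pics/w4.png

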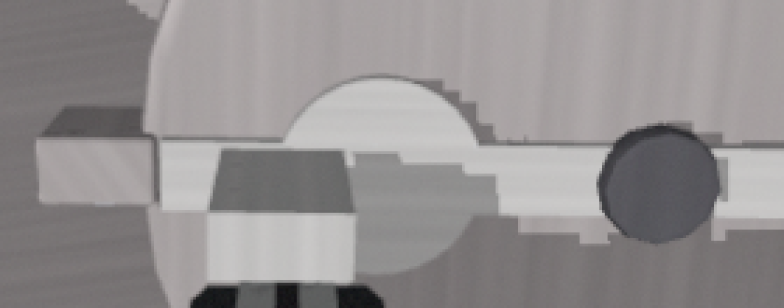

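Run:
```python
from h import *
from plant import status
s=status.observe()
h=.14; f=lambda u,v:(180+(u+.5)/2.8-.5,160+(v+.5)/2.8-.5)
hub=wground(s,f(662,186),h+.0085); lug=[wground(s,f(*p),h+.003) for p in((37,138),(153,138),(154,206),(37,202))]
near=wground(s,f(163,176),h+.0045); far=wground(s,f(770,182),h+.0045)
L=np.mean(lug,0)
print(hub[:2],az(L-hub),np.linalg.norm((L-hub)[:2]),az(lug[0]-lug[1]),az(lug[3]-lug[2])); print('arm',az(near-far),az(near-hub))
```

```text
[0.55922641 0.0130081 ] 81.069991375237 0.0922954840169323 81.53422915263565 79.52075574384948
arm 80.88464219973577 81.22808183147764
```

Big shutter is within about 0.2° of the lug. I'm backing off and going to the small drum.

Emit:
apply_moves(
  rows=[
    [-0.008,0,0,0,0,0,0],
    [-0.02,0,0,0,0,0,0],
    [-0.02,0,-0.04,0,0,0,0],
    [-0.02,0,-0.07,0,0,0,0],
    [-0.02,0,-0.07,0,0,0,0],
  ],
)

```text
t: 8.25
tcp_pos: [0.5314, 0.0789, 0.2462]
tool_rot: [[0.989, -0.146, 0.007], [-0.146, -0.989, 0.0], [0.007, -0.002, -1.0]]
contact_force: [0.7, 0.0, -1.1]
finger_gap: -0.001
```

Run:
```python
from plant import status, vision
from g import *
import cv2
s=status.observe(); print(s['t'],s['tcp_pos'],s['q'].round(2))
cv2.imwrite('pics/w5.png',vision.camera('wrist')['img'])
for z in(.245,.15,.13):
    p,a=push('small',-37,1,.030,z); print(p,a,rel(s,p,a))
```

```text
8.25 [0.53143589 0.07888611 0.24622581] [ 0.08  0.27  1.56 -0.    1.31  1.8 ]
[np.float64(0.5513841472575667), np.float64(-0.34104074134326096), 0.245] 53.00000000000001 [0.0812, 0.4125, 0.0012, 0.0023, -0.0069, -1.072]
[np.float64(0.5513841472575667), np.float64(-0.34104074134326096), 0.15] 53.00000000000001 [0.0806, 0.4126, 0.0962, 0.0023, -0.0069, -1.072]
[np.float64(0.5513841472575667), np.float64(-0.34104074134326096), 0.13] 53.00000000000001 [0.0805, 0.4126, 0.1162, 0.0023, -0.0069, -1.072]
```

View pics/w5.png

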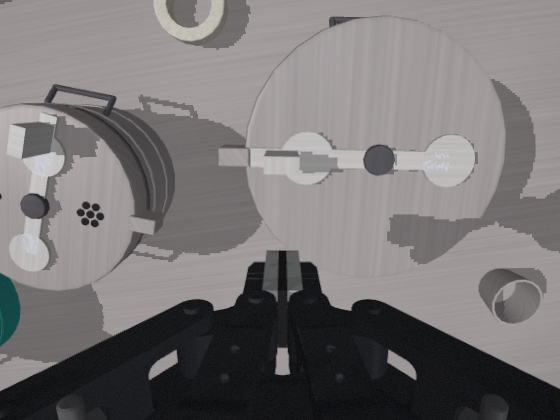

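The big pointer runs straight to its lug at (235,157) and the vents are covered. Moving to the small drum.

Emit:
apply_moves(
  rows=[
    [0.009,0.046,0,0,0,-0.12,0],
    [0.018,0.092,0,0,0,-0.24,0],
    [0.027,0.138,0,0,0,-0.36,0],
    [0.036,0.184,0,0,0,-0.48,0],
    [0.045,0.23,0,0,0,-0.6,0],
    [0.054,0.276,0,0,0,-0.72,0],
    [0.063,0.322,0,0,0,-0.84,0],
    [0.072,0.368,0,0,0,-0.96,0],
    [0.081,0.4125,0,0.002,-0.007,-1.072,0],
    [0.081,0.4125,0.04,0.002,-0.007,-1.072,0],
    [0.081,0.4125,0.08,0.002,-0.007,-1.072,0],
    [0.081,0.4125,0.09,0.002,-0.007,-1.072,0],
  ],
)

```text
t: 9.8
tcp_pos: [0.5498, -0.3401, 0.1509]
tool_rot: [[0.602, 0.799, -0.007], [0.799, -0.602, 0.003], [-0.002, -0.008, -1.0]]
contact_force: [0.2, -0.6, 0.3]
finger_gap: 0.001
```

Run:
```python
from plant import status, vision
from g import *
import cv2
s=status.observe(); print(s['t'],s['tcp_pos'],s['contact_force'])
cv2.imwrite('pics/w6.png',vision.camera('wrist')['img'])
```

```text
9.8 [ 0.54976515 -0.34012034  0.15088263] [ 0.2217935  -0.61542475  0.34527405]
```

View pics/w6.png

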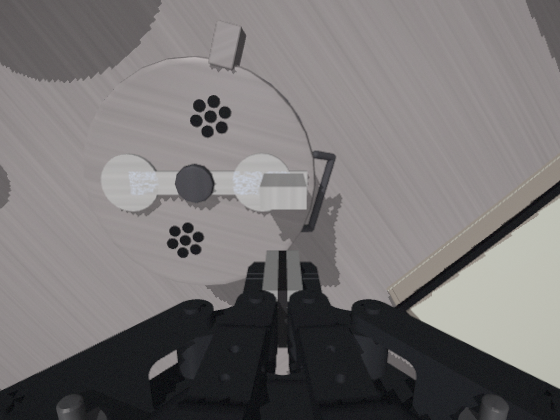

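Run:
```python
from h import *
from g import *
from plant import status
s=status.observe()
h=.095
hub=wground(s,(194.5,183),h+.0085); L=wground(s,(225,44),h+.003)
near=wground(s,(307,182),h+.0045); far=wground(s,(150,182),h+.0045)
v=[wground(s,p,h) for p in((210.5,117),(185.5,240))]
print(hub[:2],(v[0]+v[1])/2,az(v[0]-v[1]),'lug',az(L-hub),np.linalg.norm((L-hub)[:2])); print('arm',az(near-far))
for a,off in((-37,.030),(-37,.0165),(-30,.0165),(-23,.0165),(-16,.0165),(-9,.0165),(-2,.0165),(5,.0165)):
    p,x=push('small',a,1,off,.13); print(a,rel(s,p,x))
```

```text
[ 0.53442053 -0.28860905] [ 0.53332448 -0.28902471  0.095     ] 38.225941295429465 lug 38.36093803258689 0.06751015809307241
arm -37.00719222927096
-37 [0.0002, 0.0015, 0.0216, -0.0063, 0.0022, 0.0001]
-37 [0.0137, 0.0015, 0.0216, -0.0063, 0.0022, 0.0001]
-30 [0.0193, 0.0032, 0.0216, -0.0064, 0.0018, -0.1221]
-23 [0.0251, 0.0042, 0.0215, -0.0065, 0.0014, -0.2443]
-16 [0.0309, 0.0045, 0.0215, -0.0066, 0.001, -0.3664]
-9 [0.0368, 0.004, 0.0215, -0.0067, 0.0006, -0.4886]
-2 [0.0425, 0.0029, 0.0215, -0.0067, 0.0002, -0.6108]
5 [0.048, 0.001, 0.0215, -0.0068, -0.0002, -0.733]
```

Emit:
apply_moves(
  rows=[
    [0,0.0015,0.022,-0.006,0.002,0,0],
    [0.006,0.0015,0.022,-0.006,0.002,0,0],
    [0.0137,0.0015,0.022,-0.006,0.002,0,0],
    [0.0193,0.0032,0.022,-0.006,0.002,-0.122,0],
    [0.0222,0.0037,0.022,-0.006,0.0015,-0.183,0],
    [0.0251,0.0042,0.022,-0.0065,0.0014,-0.244,0],
    [0.028,0.0044,0.022,-0.0065,0.001,-0.305,0],
    [0.0309,0.0045,0.022,-0.0065,0.001,-0.366,0],
    [0.0339,0.0043,0.022,-0.0065,0.001,-0.428,0],
    [0.0368,0.004,0.022,-0.0065,0.0005,-0.489,0],
    [0.0397,0.0035,0.022,-0.0065,0.0005,-0.55,0],
    [0.0397,0.0035,0.022,-0.0065,0.0005,-0.55,0],
  ],
)

```text
t: 11.35
tcp_pos: [0.5774, -0.3104, 0.131]
tool_rot: [[0.095, 0.995, 0.002], [0.995, -0.095, -0.001], [-0.001, 0.002, -1.0]]
contact_force: [-0.3, 0.1, 0.5]
finger_gap: 0.001
```

Run:
```python
from plant import status, vision
from g import *
import cv2
s=status.observe(); print(s['t'],s['tcp_pos'],s['contact_force'])
cv2.imwrite('pics/w7.png',vision.camera('wrist')['img'])
for a in(-5,2,9,16,23,27,30,34,38.4):
    p,x=push('small',a,1,.0165,.129); print(a,rel(s,p,x))
```

```text
11.35 [ 0.57744864 -0.31036994  0.13098838] [-0.26131792  0.09370282  0.49964439]
-5 [-0.0, -0.0006, 0.002, 0.0016, 0.0007, -0.0082]
2 [0.0056, 0.0011, 0.002, 0.0015, 0.0008, -0.1304]
9 [0.0114, 0.002, 0.002, 0.0015, 0.0008, -0.2526]
16 [0.0172, 0.0022, 0.002, 0.0015, 0.0009, -0.3747]
23 [0.023, 0.0017, 0.002, 0.0014, 0.001, -0.4969]
27 [0.0263, 0.0011, 0.002, 0.0014, 0.0011, -0.5667]
30 [0.0288, 0.0005, 0.002, 0.0013, 0.0011, -0.6191]
34 [0.032, -0.0005, 0.002, 0.0013, 0.0012, -0.6889]
38.4 [0.0354, -0.0018, 0.002, 0.0013, 0.0012, -0.7657]
```

View pics/w7.png

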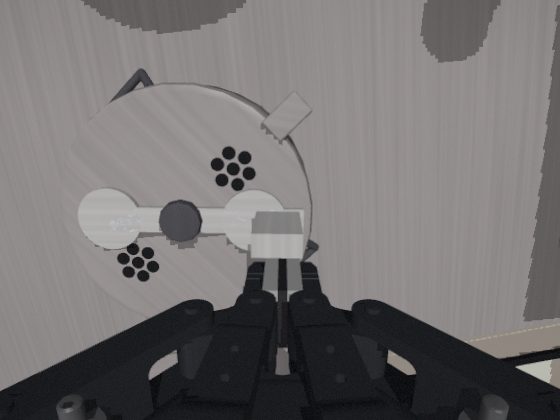

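Emit:
apply_moves(
  rows=[
    [0.0028,0.0006,0.0005,0,0,-0.065,0],
    [0.0056,0.0011,0.0005,0,0,-0.13,0],
    [0.0085,0.0016,0.0005,0,0,-0.192,0],
    [0.0114,0.002,0.0005,0,0,-0.253,0],
    [0.0143,0.0021,0.0005,0,0,-0.314,0],
    [0.0172,0.0022,0.0005,0,0,-0.375,0],
    [0.0201,0.002,0.0005,0,0,-0.436,0],
    [0.023,0.0017,0.0005,0,0,-0.497,0],
    [0.0263,0.0011,0.0005,0,0,-0.567,0],
    [0.0288,0.0005,0.0005,0,0,-0.619,0],
    [0.0288,0.0005,0.0005,0,0,-0.619,0],
  ],
)

```text
t: 12.78
tcp_pos: [0.5808, -0.2817, 0.1308]
tool_rot: [[-0.498, 0.867, 0.002], [0.867, 0.498, -0.001], [-0.002, 0.001, -1.0]]
contact_force: [-0.7, 0.5, -0.2]
finger_gap: -0.0
```

Run:
```python
from plant import status, vision
from g import *
import cv2
s=status.observe(); print(s['t'],s['tcp_pos'],s['contact_force'])
w=vision.camera('wrist')['img']
cv2.imwrite('pics/w8.png',cv2.resize(w[130:270,60:340],None,fx=2.8,fy=2.8,interpolation=3))
for a in(30,32,34,36,38,40):
    p,x=push('small',a,1,.0165,.130); print(a,rel(s,p,x))
```

```text
12.775 [ 0.58080714 -0.28170432  0.13077481] [-0.73346912  0.47357163 -0.20515676]
30 [-0.0, -0.0001, 0.0008, 0.0012, 0.0017, -0.0024]
32 [0.0016, 0.0004, 0.0008, 0.0012, 0.0017, -0.0373]
34 [0.0032, 0.0009, 0.0008, 0.0011, 0.0017, -0.0722]
36 [0.0048, 0.0013, 0.0008, 0.0011, 0.0017, -0.1071]
38 [0.0064, 0.0017, 0.0008, 0.0011, 0.0018, -0.142]
40 [0.008, 0.002, 0.0008, 0.001, 0.0018, -0.1769]
```

View pics/w8.png

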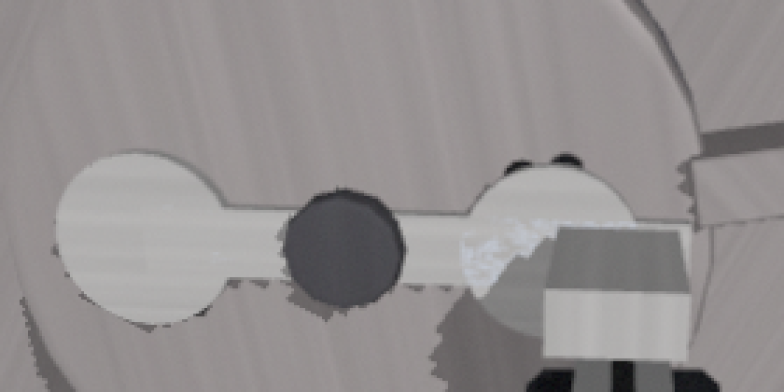

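Run:
```python
from h import *
from plant import status
s=status.observe()
h=.095; f=lambda u,v:(60+(u+.5)/2.8-.5,130+(v+.5)/2.8-.5)
hub=wground(s,f(345,249),h+.0085)
e1=az(wground(s,f(689,222),h+.0045)-wground(s,f(235,206),h+.0045)); e2=az(wground(s,f(430,286),h+.0045)-wground(s,f(235,280),h+.0045))
print(hub,e1,e2, az(wground(s,f(558,248),h+.0045)-wground(s,f(140,238),h+.0045)))
p=[wground(s,f(*q),h+.003) for q in((700,160),(784,150),(700,228),(784,216))]; print(az(p[1]-p[0]),az(p[3]-p[2]), az((p[0]+p[2]+p[1]+p[3])/4-hub))
```

```text
[ 0.53214508 -0.28655492  0.1035    ] 27.668945896762175 27.998269427010317 28.372638109672547
36.769333783906085 38.25767112209467 37.37705825373516
```

Emit:
apply_moves(
  rows=[
    [0.0024,0.0006,0,0,0,-0.053,0],
    [0.0048,0.0013,0,0,0,-0.107,0],
    [0.0073,0.0019,0,0,0,-0.161,0],
    [0.0073,0.0019,0,0,0,-0.161,0],
  ],
)

```text
t: 13.32
tcp_pos: [0.5788, -0.2745, 0.1308]
tool_rot: [[-0.629, 0.778, 0.002], [0.778, 0.629, -0.001], [-0.002, 0.001, -1.0]]
contact_force: [1.0, 0.5, -0.3]
finger_gap: -0.002
```

Run:
```python
from plant import status, vision
from g import *
import cv2
s=status.observe(); print(s['t'],s['tcp_pos'],s['contact_force'])
w=vision.camera('wrist')['img']
cv2.imwrite('pics/w9.png',cv2.resize(w[130:270,80:360],None,fx=2.8,fy=2.8,interpolation=3))
for a in(39,40,41,42):
    p,x=push('small',a,1,.0165,.130); print(a,rel(s,p,x))
```

```text
13.325 [ 0.57875588 -0.27450172  0.13078873] [ 1.01024376  0.45446379 -0.32402828]
39 [-0.0001, 0.0001, 0.0008, 0.0008, 0.0016, -0.0008]
40 [0.0007, 0.0004, 0.0008, 0.0008, 0.0016, -0.0182]
41 [0.0015, 0.0006, 0.0008, 0.0008, 0.0017, -0.0357]
42 [0.0023, 0.0009, 0.0008, 0.0007, 0.0017, -0.0531]
```

View pics/w9.png

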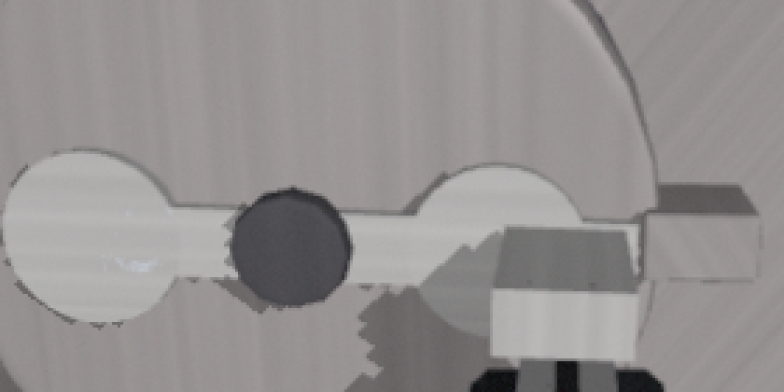

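Run:
```python
from h import *
from plant import status
s=status.observe()
h=.095; f=lambda u,v:(80+(u+.5)/2.8-.5,130+(v+.5)/2.8-.5)
hub=wground(s,f(293,248),h+.0085)
e1=az(wground(s,f(637,222),h+.0045)-wground(s,f(182,206),h+.0045)); e2=az(wground(s,f(385,286),h+.0045)-wground(s,f(185,278),h+.0045))
print(hub,e1,e2, az(wground(s,f(501,248),h+.0045)-wground(s,f(90,237),h+.0045)))
p=[wground(s,f(*q),h+.003) for q in((647,210),(760,214),(645,279),(755,280))]; print(az(p[1]-p[0]),az(p[3]-p[2]), az(sum(p)/4-hub))
```

```text
[ 0.5319477  -0.28645185  0.1035    ] 36.774608571491825 36.53621886856606 37.30315057072719
36.768803281245866 38.26519726161465 37.64617686366532
```

Emit:
apply_moves(
  rows=[
    [0.0005,0.0001,0,0,0,-0.008,0],
    [0.0009,0.0002,0,0,0,-0.016,0],
    [0.0009,0.0002,0,0,0,-0.016,0],
  ],
)

```text
t: 13.75
tcp_pos: [0.5784, -0.2738, 0.1308]
tool_rot: [[-0.64, 0.768, 0.002], [0.768, 0.64, -0.001], [-0.002, 0.001, -1.0]]
contact_force: [0.2, -0.0, -0.5]
finger_gap: -0.003
```

Run:
```python
from plant import status, vision
import cv2
s=status.observe(); print(s['t'],s['tcp_pos'],s['contact_force'])
w=vision.camera('wrist')['img']
cv2.imwrite('pics/w10.png',cv2.resize(w[130:270,80:360],None,fx=2.8,fy=2.8,interpolation=3))
```

```text
13.75 [ 0.57836493 -0.27380866  0.13079798] [ 0.1930897  -0.0006807  -0.50321848]
```

View pics/w10.png

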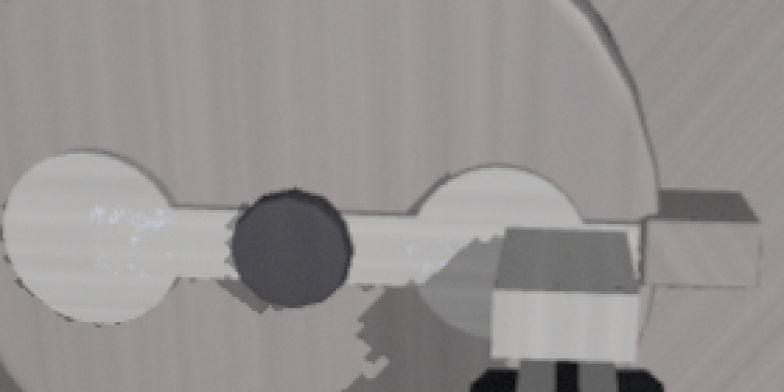

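The lug centre (703,252) now lies on the arm line, which extrapolates to about row 253. Retreating.

Emit:
apply_moves(
  rows=[
    [-0.008,0,0,0,0,0,0],
    [-0.02,0,0,0,0,0,0],
    [-0.02,0,-0.05,0,0,0,0],
    [-0.02,0,-0.1,0,0,0,0],
    [-0.03,0,-0.14,0,0,0,0],
    [-0.03,0,-0.14,0,0,0,0],
  ],
)

```text
t: 14.55
tcp_pos: [0.5983, -0.2977, 0.2744]
tool_rot: [[-0.64, 0.768, 0.007], [0.768, 0.64, -0.004], [-0.007, 0.003, -1.0]]
contact_force: [0.8, 0.8, -1.3]
finger_gap: 0.001
```

Run:
```python
from plant import status, vision
import cv2,numpy as np
s=status.observe(); print(s['t'],s['tcp_pos'],s['contact_force'])
w=vision.camera('wrist')['img'];a=vision.camera('side')['img'];b=vision.camera('scene')['img']
cv2.imwrite('pics/w11.png',w);cv2.imwrite('pics/a11.png',a);cv2.imwrite('pics/b11.png',b)
cv2.imwrite('pics/z11.png',np.hstack([cv2.resize(a[165:255,255:345],(400,400),interpolation=3),cv2.resize(a[275:365,255:345],(400,400),interpolation=3)]))
for n,i in(('side',a),('scene',b)):
    o=cv2.imread(f'pics/{n}0.png'); print(n,cv2.absdiff(o,i).max(2).mean())
```

```text
14.55 [ 0.59825609 -0.29766946  0.27440053] [ 0.77626217  0.78138301 -1.32910842]
side 41.41138180272109
scene 13.055012755102041
```

View pics/w11.png

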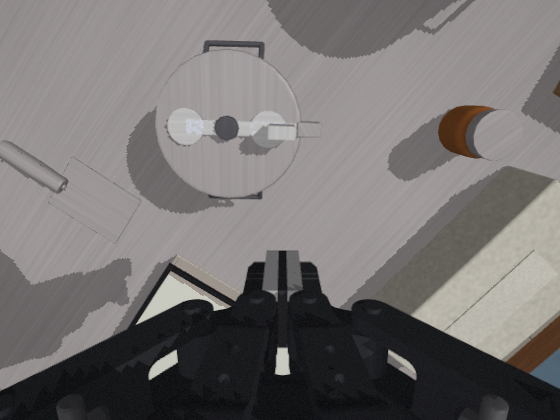

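View pics/z11.png

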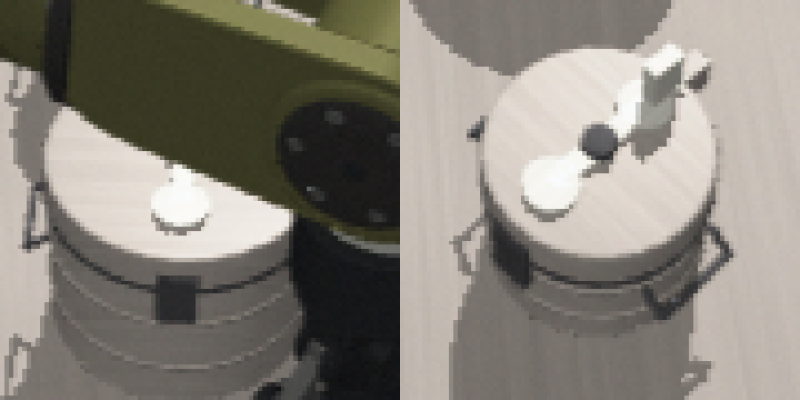

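View pics/a11.png

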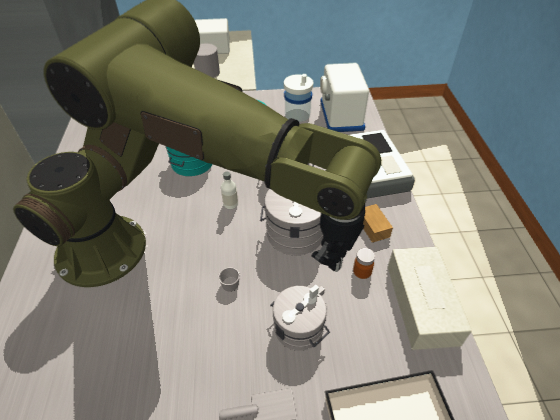

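The wrist view shows the small drum's arm from (186,126) through the hub (227,127) to the lug (310,129), with both vents covered. The small drum's side-view outline is unchanged, and so is the part of the big drum's outline that the arm doesn't hide. Both shutters are shut and nothing has moved, so I'm handing in.

```bash
python3 -c "
from plant import env; print(env.finish_job())"
```

```text
the job is handed in; nothing more can be done
None
```

I shut the vents of the big drum first and then the small one. I pushed each upright tab round with the closed fingertips, without pinching it, then backed the arm clear and handed the job in at about 14.6 s of the 56 s allowed.

**Last checks:**
- **Big drum:** the pointer measured about 0.2° from the lug direction, and a picture taken after backing off showed both vents covered.
- **Small drum:** after a final 1° nudge, the pointer lined up with the lug by eye. I did not measure the angle again after that nudge, but the picture after backing off showed both vents covered.
- **Drums and bystanders:** the small drum stood where it had been in the side view. The arm hid part of the big drum, but the part that showed had not moved. The middle-sized drum and the tape roll were hidden behind the arm in that last picture. I never went near the middle-sized drum, and the other things I could see were in place.
- **Forces:** the wrist force read about 1 N or less per axis after each push, which is close to its noise.

No check failed. The small drum's lug angle came out as 37.4–38.7° depending on the view, within the calibration error.

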